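Load a keeper plate into the spring-arm marking nest

TASK

Load the steel keeper plate (the nearly square one with two bolt holes) into the marking nest: with the plate in the gripper, held just above the stage, push the sprung curved arm back with the plate's long side, and set the plate down flat between the arm and the low fixed edge. Keep hold of it while the arm's spring brings it up against the fixed edge, so that nothing snaps, slide it along that edge until it just butts against the end pin, and let go, leaving the arm pressing it there. Be gentle, with no hard pressing on the arm, edge or pin and the arm not forced to the end of its travel, and leave the other things on the bench alone.

Things in the scene. Friction and masses are not known exactly. Their poses are not given: they have to be found in the camera images.
- plate_centre (a point): Centre (half-way up) of the loose steel keeper plate: 56 mm (its x) by 64 mm (its y) by 8 mm thick, 0.2 kg, lying flat on the bench at first, z up; two dark bolt holes on its y axis. Half a turn about z changes nothing. Best taken across its 64 mm length (fingers on the 56 mm sides): one 64 mm side goes against the fixed edge, the other bears on the arm's nose.
- plate: The same keeper plate; origin at the centre of its underside, axes as for plate_centre.
- nest: Marking nest, a low steel fixture bolted down, 150 (x) by 210 mm (y). Origin on the bench, z up, x across it towards the fixed edge (away from the robot), y along that edge. Stage 18 mm above the bench, x -49 to 55, y -68 to 52 mm. The seated plate's centre belongs at x 14, y 0, z 22 mm, its 64 mm sides along y. The arm pivots at x -21, y 80 mm under a screw head 22 mm above the stage.
- fence: The fixed edge: a straight steel bar 10 mm (x) by 100 mm (y) standing 5 mm above the stage. Origin at the stage, in the middle of its working face, which looks to the nest's -x (the plate goes on that side); it lies at x = 42, y = 0 mm of the nest. Axes as the nest's.
- stop: The end pin: a fixed steel pin 8 mm in diameter standing 6 mm above the stage. Origin on its axis at the stage; it lies at x = 35, y = -36 mm of the nest, so the plate butts against it when slid to the nest's -y.
- nose: The arm's nose: an upright steel pin 12 mm in diameter, 1 to 18 mm above the stage, at the free end of the curved arm. Origin on its axis at stage height. At rest it stands at x -7, y 1 mm of the nest, leaving only 43 mm free to the fixed edge, too little for the plate; on a seated plate it stands at x -20, y 0 mm.
- sprung_arm (a joint): Angle (rad) of the sprung curved arm, a steel crescent 6 to 16 mm above the stage, 80 mm from pivot to nose. 0 at rest, growing as the nose goes to the nest's -x (80 mm per rad); 0.16 on a seated plate, 0.33 at the end of its travel. Its spring presses the nose towards the fixed edge with 3 N at rest, 5.7 N on a seated plate, 8 N at the end. Nothing but what bears on the nose holds it back.
- flange: Bystander: round steel flange, 72 mm across, 18 mm high.
- strap: Bystander: narrow steel strap 30 x 110 x 8 mm with three holes.
- nut: Bystander: large hexagon nut, 36 mm across corners, 15 mm high.
- piston: Bystander: aluminium piston, 54 mm in diameter, 48 mm high.
- spanner: Bystander: open spanner 180 mm long, lying flat.
- oil: Bystander: oil bottle, 60 mm in diameter, 170 mm tall, standing.
- hammer: Bystander: hammer 280 mm long, lying.

How it is judged:
On the way:
1. the arm is drawn back by the plate bearing on its nose, past where it stands on a seated plate (value of joint sprung_arm above 0.165 rad and contact force between nose and plate above 2 N), for 0.05 s.
At the end, for the whole second after the job is handed in: The plate lies flat on the stage (within 1.5 mm), its long side against the fixed edge and its end against the end pin, each within 1.5 mm and square within 2 degrees, with the arm's nose pressing on it with more than 3 N, and at rest (x of plate_centre in the frame of nest between 0.0125 and 0.0155 m and y of plate_centre in the frame of nest between -0.0015 and 0.0015 m and z of plate_centre in the frame of nest below 0.0235 m and angle between plate_centre's own z axis and vertical below 0.04 rad and angle between the x axis of plate_centre and the x axis of nest, either way round below 0.035 rad and contact force between nose and plate above 3 N and linear speed of plate below 0.01 m/s); the robot touches nothing.
It fails at once if the arm is let go so that it snaps (faster than 1 rad/s, 0.08 m/s at the nose, towards the fixed edge) (velocity of joint sprung_arm below -1 rad/s).
It fails at once if the arm is forced to the end of its travel (over 0.32 rad) (value of joint sprung_arm above 0.32 rad).
It fails at once if the plate is pressed on the arm's nose with more than 15 N (contact force between plate and nose above 15 N).
It fails at once if the plate is pressed on the fixed edge or on the end pin with more than 18 N (contact force between plate and fence above 18 N or contact force between plate and stop above 18 N).
It fails at once if another thing on the bench is moved by more than 15 mm (distance of any of flange, strap, nut, piston, spanner, oil, hammer from where it was at the start of the episode above 0.015 m).
It also fails if it takes over 45 s, if anything falls off the work surface, if the arm or the gripper's body presses on something with over 40 N, if the wrist force passes 120 N, or if a joint passes its speed limit or range.

ROBOT

A 7-joint arm with a two-finger parallel gripper is mounted at the origin on the work surface. World frame = base frame: x ahead of the robot, y to its left, z up, the work surface at z = 0. Lengths are in m, angles in rad, forces in N, time in s.
With the tool pointing down it reaches from about 0.425 to 0.8 m from the base axis. Payload 8.3 kg.
Tool frame: the origin (TCP) lies at the very end of the fingers, on their centre line; the grasp point (between the pads) lies 19 mm behind it; z points along the fingers, y is the line along which they close (so a half turn about z gives the same grasp; the last joint's range is limited). The gripper opens to 85 mm and grips with 20 to 120 N. Pads are 22 mm wide; open, the fingers measure 114 mm over their backs; the gripper's body (76 mm by 85 mm) begins 54 mm behind the grasp point. The pads swing forward as they close: fully open they stand 13 mm farther back than shut.
Start: joints at [1.193, 0.383, 0.016, 1.37, -0.006, 1.388, -0.046], TCP at [0.194, -0.594, 0.231] pointing down, gripper open.
Joint ranges: [-2.95, 2.95], [-0.25, 2.06], [-1.52, 1.56], [0.18, 2.33], [-1.44, 4.58], [0.02, 2.06], [-3.01, 3.01]. Speed limits (rad/s): [2.39, 2.39, 3.01, 3.01, 3.14, 3.14, 3.14].

INTERFACE

Orientations are given as [roll, pitch, yaw] about the fixed x, y, z axes, in that order (R = Rz(yaw) Ry(pitch) Rx(roll)).
In Python, from station import ctrl, eyes, finder gives the robot as it stands. The module is installed in compiled form; this text tells all that it offers.
- The arm moves only by the tool carry_out, never from a script. Its argument "motion" is a list of rows, each a list of 5 numbers: the closure, from 0 (fully open) to 1 (shut), then the shift along the world's x, y, z in m, then the turn about the world's z in rad. A call has 1 to 10 rows; each row shifts and turns the commanded pose from where the row before left it; what a row does not reach is not made up. A row lasts 1/8 s, in which the tool goes at most 62.5 mm and 10.7 degrees, less where a joint would pass 70% of its speed; a pose out of reach is approached as far as the arm can. A call with a gripper value outside its range is refused whole. The fingers move at their own pace and stop on an object; "newtons" is the grip in N (left out, the last holds). Time passes only in rows, so rows that do not move let the fingers close. It gives the time, the measured TCP pose, the force, the opening and the grip force at its end, in the units of the state.
- ctrl.read_state(): the state, without advancing time (a new reading comes with each control period).
- eyes.get_image(name): name is "side" or "top"; returns (picture, depth): 384x512x3 uint8, red, green, blue; 384x512 float32, m along the optical axis (not along the pixel's ray), 0 where there is no reading.
- eyes.camera_params(name): a dict with "camera_matrix" (3x3 intrinsics, pixels), "D" ([k1, k2, p1, p2, k3] as OpenCV has them; the pictures are not rectified), "R" (3x3) and "t" (3): a world point X has camera coordinates R X + t. Camera axes: x right, y down, z forward; pixel columns grow to the right and rows downward; lengths in m; the calibration is good to about 2 mm. A picture is of the moment at which its call begins. camera_params takes no time and is no camera call.
- ctrl.job_done(): hands the job in; it is judged then, once.
Trained networks look in the newest picture that a camera, given by its name, has taken for a name from the list of things; names that differ only in an ending like _2 or _b are one class to them, and where a whole thing is asked for, a point or a joint stands for the part that bears it (a point fixed in the world has none). Each returns a list of dicts, best first, with "conf" (0 to 1); they miss things now and then, are a little off and sometimes report something else, mostly with a low value. They report only what shows in the picture. A call takes as long as a camera call.
- finder.spot_in(camera, thing): "xy" ([column, row] in pixels, amid what is visible of it).
- finder.place_of(camera, thing): "xy" ([column, row] in pixels: a listed point, or the origin of a listed thing).
The state is a dict: "time_s": time; "qpos": joint angles; "qvel": joint speeds; "joint_efforts": joint torques, N m; "position": TCP position; "tool_rot": TCP orientation; "contact_force": force on the tool from outside, world axes, zero at the start; "wrist_torque": the same for the moment, N m; "gripper_width": finger opening in m; "grasp_force": force on a finger pad.
Only numpy, scipy, OpenCV 4.12 (cv2) and the standard library are available. Lean on these libraries where they do the work, as an engineer would, in place of code of your own. Each camera call takes 0.05 s, during which the arm holds its last target. There are 200 camera calls.

## Working session

There is one attempt and no reset: what is moved stays moved. The work goes in short steps, Python scripts to look and compute and a tool call to move; the robot and the scene stay as the last step left them, time stands still between calls to the robot, and variables do not carry over. Pictures are saved under pics/ and viewed, at most 10 in all, crops included, and the job is handed in when it is done.

Besides the shell and the picture viewer there is one more tool, called after "Emit:" as name(argument=value, ...), one argument or row to a line, values as JSON. carry_out: Moves the arm, as the interface text tells. Its arguments: {"type":"object","properties":{"motion":{"type":"array"},"newtons":{"type":"number"}},"required":["motion"]}

```bash
mkdir -p pics; cat > h.py <<'E'
import numpy as np, cv2
from station import ctrl, eyes, finder
def grab(n,f=None):
    im,d=eyes.get_image(n)
    if f: cv2.imwrite('pics/'+f,im[:,:,::-1])
    return im,d
def to_plane(n,px,z):
    p=eyes.camera_params(n); K=np.array(p['camera_matrix']);R=np.array(p['R']);t=np.array(p['t'])
    u=cv2.undistortPoints(np.array(px,float).reshape(-1,1,2),K,np.array(p['D'])).reshape(-1,2)
    c=-R.T@t; r=np.c_[u,np.ones(len(u))]@R
    return c+r*((z-c[2])/r[:,2])[:,None]
def proj(n,X):
    p=eyes.camera_params(n)
    return cv2.projectPoints(np.array(X,float).reshape(-1,1,3),cv2.Rodrigues(np.array(p['R']))[0],np.array(p['t']),np.array(p['camera_matrix']),np.array(p['D']))[0].reshape(-1,2)
E
python3 - <<'E'
from h import *
for n in('top','side'):
    grab(n,n+'0.png'); p=eyes.camera_params(n); print(n,-np.array(p['R']).T@p['t'],p['camera_matrix'][0][0])
    for th,z in(('plate_centre',.004),('nest',0),('fence',.018),('stop',.018),('nose',.018)):
        r=finder.place_of(n,th)[:2]
        for q in r: print(th,q['xy'],round(q['conf'],2),to_plane(n,q['xy'],z)[0].round(4))
print(ctrl.read_state())
E
```

```text
top [ 0.47198038 -0.02246914  1.18320574] 409.90072994019584
plate_centre [340.9, 235.7] 0.82 [ 0.4451 -0.2625  0.004 ]
nest [265.4, 189.5] 0.88 [ 0.5803 -0.0459  0.    ]
fence [267.8, 175.7] 0.55 [ 0.6182 -0.0527  0.018 ]
stop [152.5, 231.1] 0.26 [0.4608 0.2786 0.018 ]
stop [265.7, 190.0] 0.24 [ 0.5772 -0.0463  0.018 ]
side [0.31337215 0.65761746 0.88124881] 361.80108503293945
plate_centre [301.4, 156.9] 0.7 [ 0.4415 -0.2689  0.004 ]
nest [244.4, 194.5] 0.73 [ 0.574  -0.0447  0.    ]
fence [226.2, 189.5] 0.55 [ 0.6302 -0.0314  0.018 ]
nose [246.3, 191.5] 0.5 [ 0.5671 -0.044   0.018 ]
{'time_s': 0.6, 'qpos': array([ 1.19311055,  0.38338645,  0.01636862,  1.37008223, -0.00631907,
        1.38817773, -0.04649294]), 'qvel': array([ 1.93883877e-03,  8.58444903e-04, -8.16854651e-04, -5.07701269e-05,
       -9.48605241e-04,  2.29272941e-03,  1.06105870e-03]), 'joint_efforts': array([-8.00309299e-04, -6.26980162e+01,  8.42082817e-01, -3.71918821e+01,
        1.64961984e-02,  2.88508207e-03,  5.27263694e-05]), 'position': array([ 0.19357648, -0.59426444,  0.23129562]), 'tool_rot': array([-3.14158460e+00, -9.10509128e-05,  3.14864717e-01]), 'contact_force': array([-0.17472524, -0.73197064, -0.36824798]), 'wrist_torque': array([ 0.03013024, -0.02085783, -0.01415717]), 'grasp_force': 0.0, 'gripper_width': 0.08549865589998924}
```

View pics/top0.png

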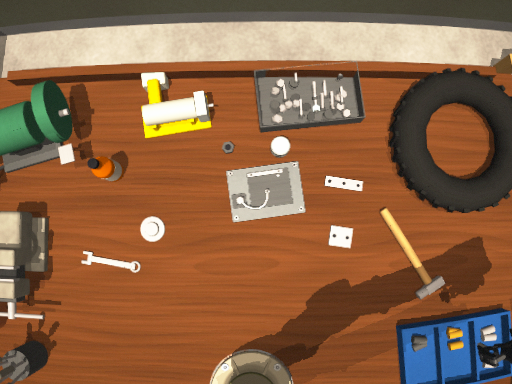

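View pics/side0.png

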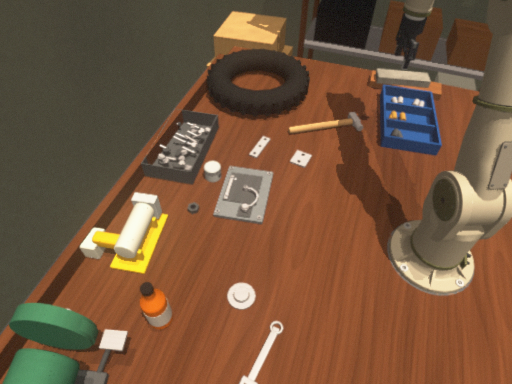

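```bash
python3 - <<'E'
from h import *
im,d=grab('top')
a=cv2.resize(im[155:255,220:360],None,fx=5.5,fy=5.5,interpolation=cv2.INTER_CUBIC)
cv2.imwrite('pics/top1.png',a[:,:,::-1])
def rect(lo,box,z,name):
    x0,x1,y0,y1=box; s=im[y0:y1,x0:x1].astype(int)
    m=lo(s).astype(np.uint8)
    m=cv2.morphologyEx(m,cv2.MORPH_CLOSE,np.ones((3,3)))
    c=max(cv2.findContours(m,cv2.RETR_EXTERNAL,cv2.CHAIN_APPROX_NONE)[0],key=cv2.contourArea).reshape(-1,2)+[x0,y0]
    W=to_plane('top',c,z)[:,:2]
    r=cv2.minAreaRect((W*1000).astype(np.float32)); print(name,r)
sat=lambda s:(s.max(2)-s.min(2)<45)&(s.max(2)>90)
rect(sat,(320,362,218,256),.008,'plate'); rect(sat,(220,312,156,230),.012,'nest')
E
```

```text
plate ((444.08941650390625, -259.5166931152344), (65.4590072631836, 57.10954666137695), 81.25762939453125)
nest ((575.125732421875, -44.87012481689453), (150.72047424316406, 210.20611572265625), 7.6128315925598145)
```

View pics/top1.png

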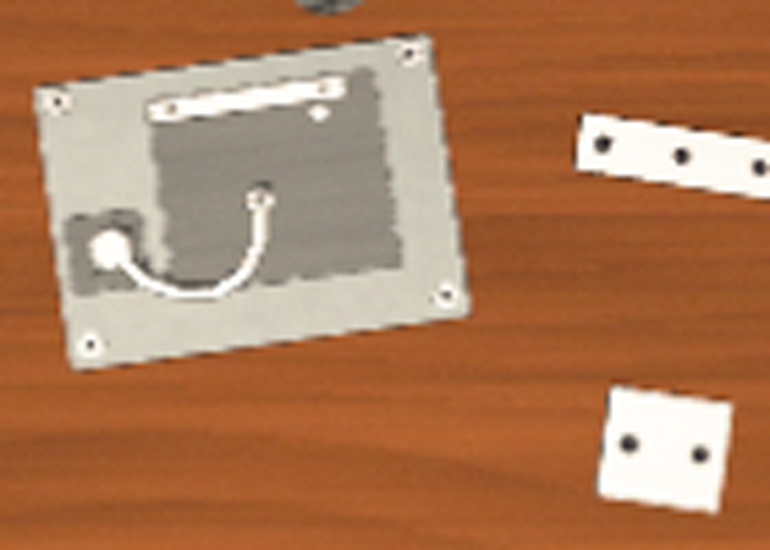

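The pictures show the nest at about (265,190) with its fence along the upper side, and the plate at (341,236) with its holes left and right. The flange, strap and hammer are well clear of both.

```bash
python3 - <<'E'
from h import *
c=lambda x,y:[220+(x+.5)/5.5-.5,155+(y+.5)/5.5-.5]
print('holes',to_plane('top',[c(628,443),c(700,455)],.008).mean(0))
n=np.array([.5751,-.0449]);a=np.radians(7.61);R=np.array([[np.cos(a),-np.sin(a)],[np.sin(a),np.cos(a)]])
f=lambda p,z:((to_plane('top',[c(*p)],z)[0][:2]-n)@R*1000).round(1)
print('stop 35,-36',f((319,113),.024),'fence screws y0 x47',f((172,107),.023),f((323,89),.023),'nose -7,1',f((260,199),.036),'pivot -21,80',f((110,249),.04))
E
```

```text
holes [ 0.44369332 -0.2599688   0.008     ]
stop 35,-36 [ 38.8 -41. ] fence screws y0 x47 [52.5 34. ] [ 51.  -44.9] nose -7,1 [-2.3 -4.1] pivot -21,80 [-17.4  75.2]
```

Emit:
carry_out(
  motion=[
    [0,0.032,0.042,0,-0.06],
    [0,0.032,0.042,0,-0.06],
    [0,0.032,0.042,0,-0.06],
    [0,0.032,0.042,0,-0.06],
    [0,0.032,0.042,0,-0.06],
    [0,0.032,0.042,0,-0.06],
    [0,0.032,0.042,-0.03,-0.06],
    [0,0.026,0.04,-0.04,-0.0475],
    [0,0,0,-0.04,0],
    [0,0,0,0,0],
  ],
  newtons=50,
)

```text
time_s: 1.9
position: [0.4416, -0.2589, 0.1187]
tool_rot: [-3.14, 0.006, -0.152]
contact_force: [0.4, -0.0, 0.4]
gripper_width: 0.0854
grasp_force: 0.0
```

Emit:
carry_out(
  motion=[
    [0,0.002,-0.001,-0.04,0],
    [0,0,0,-0.03,0],
    [0,0,0,-0.014,0],
    [0,0,0,-0.01,0],
    [0,0,0,0,0],
    [0,0,0,0,0],
  ],
)

```text
time_s: 2.65
position: [0.4462, -0.2617, 0.0284]
tool_rot: [3.141, -0.002, -0.153]
contact_force: [0.0, 0.1, 0.0]
gripper_width: 0.0854
grasp_force: 0.0
```

```bash
python3 - <<'E'
from h import *
im,d=grab('side'); print(ctrl.read_state()['position'])
a=cv2.resize(im[100:200,250:370],None,fx=6,fy=6,interpolation=cv2.INTER_CUBIC)
cv2.imwrite('pics/s1.png',a[:,:,::-1])
E
```

```text
[ 0.44624401 -0.26167369  0.02832492]
```

View pics/s1.png

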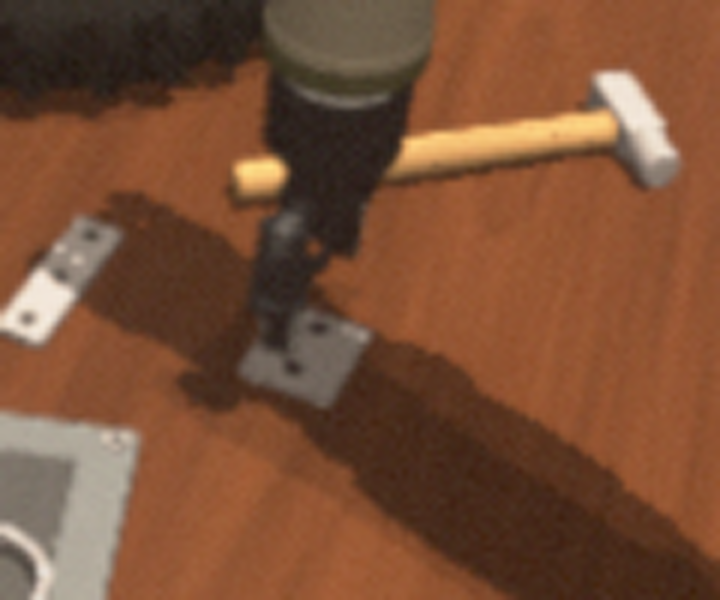

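The near fingertip shows at crop (272,345), which is full-picture (295.3,157.5), in front of the plate.

```bash
python3 - <<'E'
from h import *
for z in (.02,.028,.035,.041,.048): print(z,proj('side',[[.4527,-.2192,z],[.4537,-.2115,z]]).round(1).tolist())
print(proj('side',[[.444,-.2597,.008]]))
E
```

```text
0.02 [[295.2, 162.3], [294.4, 163.8]]
0.028 [[295.5, 160.7], [294.6, 162.1]]
0.035 [[295.7, 159.2], [294.8, 160.6]]
0.041 [[295.8, 157.9], [295.0, 159.3]]
0.048 [[296.0, 156.3], [295.2, 157.8]]
[[300.20320239 157.64440867]]
```

Emit:
carry_out(
  motion=[
    [0,-0.002,0.002,-0.013,0],
    [0,0,0,-0.01,0],
    [0,0,0,-0.01,0],
    [0,0,0,0,0],
    [0,0,0,0,0],
  ],
)

```text
time_s: 3.32
position: [0.4437, -0.2593, -0.0057]
tool_rot: [-3.141, -0.0, -0.153]
contact_force: [-0.1, -0.6, 0.1]
gripper_width: 0.0854
grasp_force: 0.0
```

Emit:
carry_out(
  motion=[
    [0.1,0,0,0.0012,0],
    [0.2,0,0,0,0],
    [0.3,0,0,0,0],
    [0.4,0,0,0,0],
    [0.5,0,0,0,0],
    [0.5,0,0,0,0],
  ],
  newtons=50,
)

```text
time_s: 4.08
position: [0.4439, -0.2594, -0.0036]
tool_rot: [3.141, -0.001, -0.153]
contact_force: [-3.6, 1.3, 8.4]
gripper_width: 0.0622
grasp_force: 53.6
```

Emit:
carry_out(
  motion=[
    [0.5,0,0,0.02,0],
    [0.5,0,0,0.04,0],
    [0.5,0.025,0.0335,0.02,0.057],
    [0.5,0.03,0.04,0,0.057],
    [0.5,0.03,0.04,0,0.057],
    [0.5,0.03,0.04,0,0.057],
    [0.5,0.03,0.04,0,0.0575],
    [0.5,0.022,0.028,0,0],
    [0.5,0,0,0,0],
    [0.5,0,0,0,0],
  ],
)

```text
time_s: 5.32
position: [0.6099, -0.0384, 0.0749]
tool_rot: [3.141, 0.001, 0.133]
contact_force: [0.4, -0.7, -1.5]
gripper_width: 0.0623
grasp_force: 56.3
```

```bash
python3 - <<'E'
from h import *
print(ctrl.read_state()['position'],ctrl.read_state()['contact_force'])
im,d=grab('top');im2,d2=grab('side')
a=np.hstack([cv2.resize(i,None,fx=4,fy=4,interpolation=cv2.INTER_CUBIC) for i in (im[145:235,215:315],im2[145:235,190:290])])
cv2.imwrite('pics/b1.png',a[:,:,::-1])
for n in('top','side'):
    for th,z in(('plate_centre',.076+.0036+.004),('nest',0),('fence',.018),('stop',.018),('nose',.018)):
        for q in finder.place_of(n,th)[:1]: print(n,th,q['xy'],round(q['conf'],2),to_plane(n,q['xy'],z)[0].round(4))
E
```

```text
[ 0.60991003 -0.03843754  0.07490142] [ 0.39520487 -0.73189355 -1.49443881]
top plate_centre [341.6, 181.0] 0.25 [ 0.5946 -0.2512  0.0836]
top nose [227.7, 147.5] 0.4 [0.7011 0.0624 0.018 ]
side plate_centre [231.3, 175.5] 0.54 [ 0.612  -0.0365  0.0836]
side nest [245.8, 193.7] 0.65 [ 0.5709 -0.0493 -0.    ]
side fence [227.6, 190.5] 0.63 [ 0.6244 -0.0289  0.018 ]
side stop [243.1, 195.8] 0.56 [ 0.5707 -0.024   0.018 ]
side nose [245.2, 189.7] 0.58 [ 0.5729 -0.05    0.018 ]
```

View pics/b1.png

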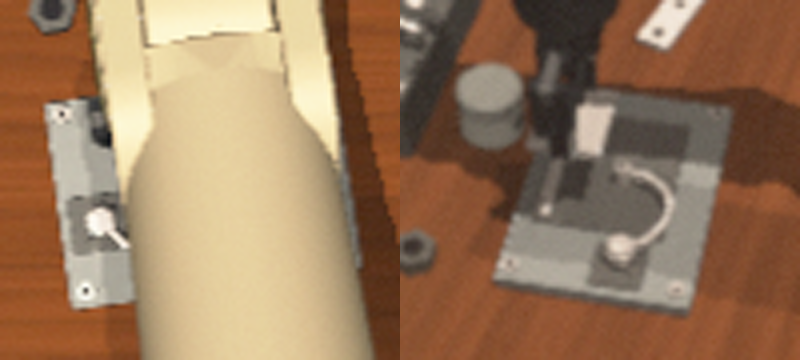

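The side panel shows the plate (white, about (595,130)) held above the fence side of the nest. The nose is at (622,172), the pivot screw at (620,250) and the near fence end at (546,210).

```bash
python3 - <<'E'
from h import *
c=lambda x,y:[190+(x-400+.5)/4-.5,145+(y+.5)/4-.5]
n=np.array([.580,-.049]);a=np.radians(7.61);R=np.array([[np.cos(a),-np.sin(a)],[np.sin(a),np.cos(a)]])
f=lambda p,z:((to_plane('side',[c(*p)],z)[0][:2]-n)@R*1000).round(1)
print('nose -7,1',f((622,172),.036),'pivot -21,80',f((620,250),.04))
X=lambda x,y,z:np.r_[n+R@np.array([x,y])/1000,z]
r=lambda q:((q-[190,145]+.5)*4-.5+[400,0]).round().tolist()
print(r(proj('side',[X(42,50,.023),X(52,50,.023),X(-21,80,.04),X(-7,1,.036),X(-75,-105,.018),X(-75,105,.018),X(75,105,.018),X(75,-105,.018)])))
# plate top corners given TCP
p=np.array([.6099,-.0384]);print('plate',r(proj('side',[np.r_[p+R@np.array([sx*.028,sy*.032]),.0749+.0036+.008] for sx,sy in((-1,-1),(-1,1),(1,1),(1,-1))])))
E
```

```text
nose -7,1 [-8.6  6.9] pivot -21,80 [-23.6  86.1]
[[547.0, 215.0], [534.0, 213.0], [618.0, 243.0], [622.0, 166.0], [728.0, 99.0], [683.0, 299.0], [487.0, 267.0], [553.0, 74.0]]
plate [[615.0, 95.0], [597.0, 156.0], [524.0, 145.0], [544.0, 85.0]]
```

Emit:
carry_out(
  motion=[
    [0.5,0.002,0.005,0,0],
    [0.5,0,0,-0.02,0],
    [0.5,0,0,-0.015,0],
    [0.5,0,0,-0.01,0],
    [0.5,0,0,-0.006,0],
    [0.5,0,0,0,0],
    [0.5,0,0,0,0],
  ],
)

```text
time_s: 6.8
position: [0.613, -0.0328, 0.025]
tool_rot: [3.141, -0.001, 0.133]
contact_force: [-0.5, -0.6, -1.7]
gripper_width: 0.0622
grasp_force: 56.3
```

Emit:
carry_out(
  motion=[
    [0.5,-0.002,-0.0003,-0.0015,0],
    [0.5,-0.002,-0.0003,0,0],
    [0.5,0,0,0,0],
  ],
)

```text
time_s: 7.18
position: [0.6084, -0.0335, 0.0231]
tool_rot: [3.142, -0.0, 0.133]
contact_force: [-0.3, 0.7, -2.3]
gripper_width: 0.062
grasp_force: 56.3
```

Emit:
carry_out(
  motion=[
    [0.5,-0.002,-0.0003,0,0],
    [0.5,-0.001,-0.0001,0,0],
    [0.5,0,0,0,0],
  ],
)

```text
time_s: 7.55
position: [0.6058, -0.0338, 0.0231]
tool_rot: [3.142, -0.001, 0.133]
contact_force: [1.8, 0.4, -2.1]
gripper_width: 0.0621
grasp_force: 56.3
```

Emit:
carry_out(
  motion=[
    [0.5,-0.001,-0.0001,0,0],
    [0.5,-0.001,-0.0001,0,0],
    [0.5,0,0,0,0],
  ],
)

```text
time_s: 7.92
position: [0.604, -0.0344, 0.0232]
tool_rot: [3.141, -0.001, 0.133]
contact_force: [4.1, -1.8, -3.2]
gripper_width: 0.0623
grasp_force: 56.2
```

Emit:
carry_out(
  motion=[
    [0.5,-0.001,-0.0001,0,0],
    [0.5,-0.001,-0.0001,0,0],
    [0.5,0,0,0,0],
  ],
)

```text
time_s: 8.3
position: [0.602, -0.0348, 0.0233]
tool_rot: [3.141, -0.001, 0.132]
contact_force: [5.2, -2.0, -2.0]
gripper_width: 0.0618
grasp_force: 56.2
```

Emit:
carry_out(
  motion=[
    [0.5,-0.002,-0.0003,0,0],
    [0.5,-0.002,-0.0003,0,0],
    [0.5,-0.002,-0.0003,0,0],
    [0.5,-0.002,-0.0002,0,0],
    [0.5,0,0,0,0],
  ],
)

```text
time_s: 8.93
position: [0.5945, -0.0362, 0.0236]
tool_rot: [3.14, -0.002, 0.132]
contact_force: [6.1, -3.2, -3.5]
gripper_width: 0.0617
grasp_force: 56.2
```

Emit:
carry_out(
  motion=[
    [0.5,-0.002,-0.0003,0,0],
    [0.5,-0.002,-0.0003,0,0],
    [0.5,-0.002,-0.0002,0,0],
    [0.5,0,0,0,0],
  ],
)

```text
time_s: 9.43
position: [0.5888, -0.0372, 0.0237]
tool_rot: [3.14, -0.003, 0.132]
contact_force: [7.3, -3.0, -3.3]
gripper_width: 0.0622
grasp_force: 56.2
```

```bash
python3 - <<'E'
from h import *
print(ctrl.read_state()['position'],ctrl.read_state()['contact_force'])
im2,d2=grab('side')
cv2.imwrite('pics/b2.png',cv2.resize(im2[150:220,200:290],None,fx=8,fy=8,interpolation=cv2.INTER_CUBIC)[:,:,::-1])
E
```

```text
[ 0.58881424 -0.03724178  0.02366701] [ 7.30996719 -3.02532631 -3.25604317]
```

View pics/b2.png

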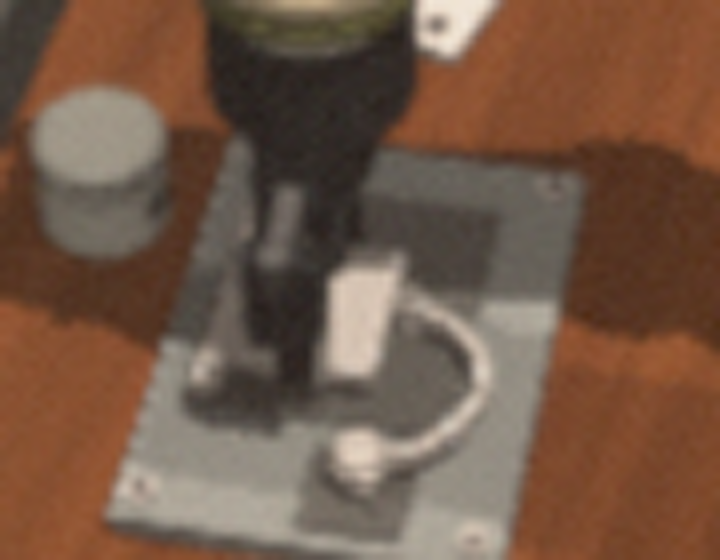

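The plate bears on the nose, the arm is drawn back, and the plate is clear of the fence. I'll lower it.

Emit:
carry_out(
  motion=[
    [0.5,0,0,-0.002,0],
    [0.5,0,0,-0.0015,0],
    [0.5,0,0,0,0],
  ],
)

```text
time_s: 9.85
position: [0.5894, -0.0363, 0.0207]
tool_rot: [3.141, -0.004, 0.133]
contact_force: [7.3, -2.5, 0.4]
gripper_width: 0.0617
grasp_force: 56.6
```

Emit:
carry_out(
  motion=[
    [0.5,0,0,-0.001,0],
    [0.5,0,0,-0.001,0],
    [0.5,0,0,0,0],
  ],
)

```text
time_s: 10.22
position: [0.5895, -0.036, 0.0189]
tool_rot: [3.141, -0.004, 0.133]
contact_force: [7.5, -2.2, 1.0]
gripper_width: 0.0619
grasp_force: 56.7
```

Emit:
carry_out(
  motion=[
    [0.5,0,0,-0.001,0],
    [0.5,0,0,-0.001,0],
    [0.5,0,0,0,0],
  ],
)

```text
time_s: 10.6
position: [0.5895, -0.0357, 0.0169]
tool_rot: [3.141, -0.004, 0.133]
contact_force: [6.8, -0.7, 1.8]
gripper_width: 0.0621
grasp_force: 56.7
```

Emit:
carry_out(
  motion=[
    [0.5,0,0,-0.001,0],
    [0.5,0,0,0,0],
  ],
)

```text
time_s: 10.85
position: [0.5895, -0.0356, 0.0159]
tool_rot: [3.141, -0.004, 0.133]
contact_force: [6.4, -0.7, 1.7]
gripper_width: 0.0621
grasp_force: 56.7
```

Emit:
carry_out(
  motion=[
    [0.5,0,0,-0.0007,0],
    [0.5,0,0,0,0],
  ],
)

```text
time_s: 11.1
position: [0.5896, -0.0355, 0.0152]
tool_rot: [3.141, -0.004, 0.133]
contact_force: [6.0, 1.3, 0.5]
gripper_width: 0.0618
grasp_force: 56.7
```

Emit:
carry_out(
  motion=[
    [0.5,0,0,-0.0007,0],
    [0.5,0,0,0,0],
  ],
)

```text
time_s: 11.35
position: [0.5896, -0.0355, 0.0146]
tool_rot: [3.142, -0.004, 0.133]
contact_force: [5.2, -0.4, 1.6]
gripper_width: 0.0621
grasp_force: 56.7
```

Emit:
carry_out(
  motion=[
    [0.5,0,0,-0.0005,0],
    [0.5,0,0,0,0],
  ],
)

```text
time_s: 11.6
position: [0.5896, -0.0355, 0.0145]
tool_rot: [3.141, -0.004, 0.133]
contact_force: [3.1, 0.4, 5.7]
gripper_width: 0.0619
grasp_force: 57.1
```

Emit:
carry_out(
  motion=[
    [0.5,0,0,-0.0005,0],
    [0.5,0,0,0,0],
  ],
)

```text
time_s: 11.85
position: [0.5896, -0.0355, 0.0145]
tool_rot: [3.141, -0.005, 0.133]
contact_force: [1.9, 0.3, 10.5]
gripper_width: 0.0621
grasp_force: 57.6
```

Emit:
carry_out(
  motion=[
    [0.5,0,0,0.0006,0],
    [0.5,0.001,0.0001,0,0],
    [0.5,0.001,0.0001,0,0],
    [0.5,0,0,0,0],
  ],
)

```text
time_s: 12.35
position: [0.5899, -0.0355, 0.0145]
tool_rot: [3.141, -0.001, 0.133]
contact_force: [-3.4, 0.1, 13.9]
gripper_width: 0.0621
grasp_force: 58.0
```

Emit:
carry_out(
  motion=[
    [0.5,0.0005,0.0001,0,0],
    [0.5,0.0005,0.0001,0,0],
    [0.5,0,0,0,0],
  ],
)

```text
time_s: 12.72
position: [0.5908, -0.0353, 0.0144]
tool_rot: [3.141, -0.001, 0.133]
contact_force: [-3.3, -0.1, 13.8]
gripper_width: 0.0622
grasp_force: 58.0
```

Emit:
carry_out(
  motion=[
    [0.5,0.0005,0.0001,0,0],
    [0.5,0,0,0,0],
  ],
)

```text
time_s: 12.98
position: [0.5911, -0.0353, 0.0145]
tool_rot: [3.141, -0.0, 0.133]
contact_force: [-4.4, 0.6, 14.6]
gripper_width: 0.0617
grasp_force: 58.0
```

Emit:
carry_out(
  motion=[
    [0.5,0,0,0.0005,0],
    [0.5,0,0,0.0004,0],
    [0.5,0,0,0,0],
  ],
)

```text
time_s: 13.35
position: [0.5918, -0.0351, 0.0145]
tool_rot: [-3.141, -0.002, 0.133]
contact_force: [2.4, 1.6, 7.6]
gripper_width: 0.0622
grasp_force: 57.3
```

Emit:
carry_out(
  motion=[
    [0.5,0.0005,0.0001,0,0],
    [0.5,0,0,0,0],
  ],
)

```text
time_s: 13.6
position: [0.5918, -0.0351, 0.0145]
tool_rot: [-3.141, -0.001, 0.133]
contact_force: [-0.0, 0.8, 10.0]
gripper_width: 0.0619
grasp_force: 57.6
```

Emit:
carry_out(
  motion=[
    [0.5,0.0005,0.0001,0,0],
    [0.5,0,0,0,0],
  ],
)

```text
time_s: 13.85
position: [0.5918, -0.0351, 0.0144]
tool_rot: [-3.142, 0.0, 0.133]
contact_force: [-2.4, -0.4, 11.3]
gripper_width: 0.0624
grasp_force: 57.8
```

Emit:
carry_out(
  motion=[
    [0.5,0,0,0.0005,0],
    [0.5,0,0,0.0004,0],
    [0.5,0,0,0,0],
  ],
)

```text
time_s: 14.22
position: [0.5923, -0.035, 0.0145]
tool_rot: [-3.141, -0.0, 0.133]
contact_force: [2.7, 2.0, 2.4]
gripper_width: 0.062
grasp_force: 56.8
```

Emit:
carry_out(
  motion=[
    [0.5,0.0005,0.0001,0,0],
    [0.5,0,0,0.0003,0],
    [0.5,0,0,0,0],
  ],
)

```text
time_s: 14.6
position: [0.5925, -0.035, 0.0146]
tool_rot: [-3.141, -0.0, 0.133]
contact_force: [4.6, 1.8, 0.9]
gripper_width: 0.0619
grasp_force: 56.6
```

Emit:
carry_out(
  motion=[
    [0.5,0.0005,0.0001,0,0],
    [0.5,0,0,0,0],
  ],
)

```text
time_s: 14.85
position: [0.593, -0.035, 0.0146]
tool_rot: [-3.141, 0.0, 0.133]
contact_force: [4.7, 2.9, -0.3]
gripper_width: 0.0622
grasp_force: 56.5
```

Emit:
carry_out(
  motion=[
    [0.5,0.0005,0.0001,0,0],
    [0.5,0,0,0,0],
  ],
)

```text
time_s: 15.1
position: [0.593, -0.0349, 0.0146]
tool_rot: [-3.141, 0.001, 0.133]
contact_force: [0.9, 3.0, 2.1]
gripper_width: 0.0621
grasp_force: 56.7
```

Emit:
carry_out(
  motion=[
    [0.5,0.0005,0.0001,0,0],
    [0.5,0,0,0,0],
  ],
)

```text
time_s: 15.35
position: [0.593, -0.035, 0.0145]
tool_rot: [-3.141, 0.002, 0.133]
contact_force: [-5.5, 3.5, 4.6]
gripper_width: 0.0621
grasp_force: 57.1
```

Emit:
carry_out(
  motion=[
    [0.5,-0.0007,-0.0001,0.0002,0],
    [0.5,0.0001,-0.001,0,0],
    [0.5,0.0001,-0.001,0,0],
    [0.5,0,0,0,0],
  ],
)

```text
time_s: 15.85
position: [0.593, -0.0351, 0.0146]
tool_rot: [-3.139, 0.001, 0.134]
contact_force: [-1.6, 8.0, 0.5]
gripper_width: 0.062
grasp_force: 56.6
```

Emit:
carry_out(
  motion=[
    [0.5,0.0001,-0.001,0,0],
    [0.5,0.0002,-0.001,0,0],
    [0.5,0,0,0,0],
  ],
)

```text
time_s: 16.23
position: [0.5931, -0.0357, 0.0146]
tool_rot: [-3.138, 0.001, 0.135]
contact_force: [-3.4, 10.5, 2.0]
gripper_width: 0.062
grasp_force: 56.7
```

Emit:
carry_out(
  motion=[
    [0.5,-0.0004,0,0.0003,0],
    [0.5,-0.0002,0,0,0],
    [0.5,0,0,0,0],
  ],
)

```text
time_s: 16.6
position: [0.5933, -0.0375, 0.0149]
tool_rot: [-3.14, -0.0, 0.134]
contact_force: [1.0, 6.5, -1.8]
gripper_width: 0.062
grasp_force: 56.3
```

```bash
python3 - <<'E'
from h import *
print(ctrl.read_state()['position'],ctrl.read_state()['contact_force'])
im2,d2=grab('side')
cv2.imwrite('pics/b3.png',cv2.resize(im2[155:215,205:280],None,fx=10,fy=10,interpolation=cv2.INTER_CUBIC)[:,:,::-1])
E
```

```text
[ 0.59333642 -0.03749418  0.01488829] [ 0.98643723  6.50833818 -1.83602629]
```

View pics/b3.png

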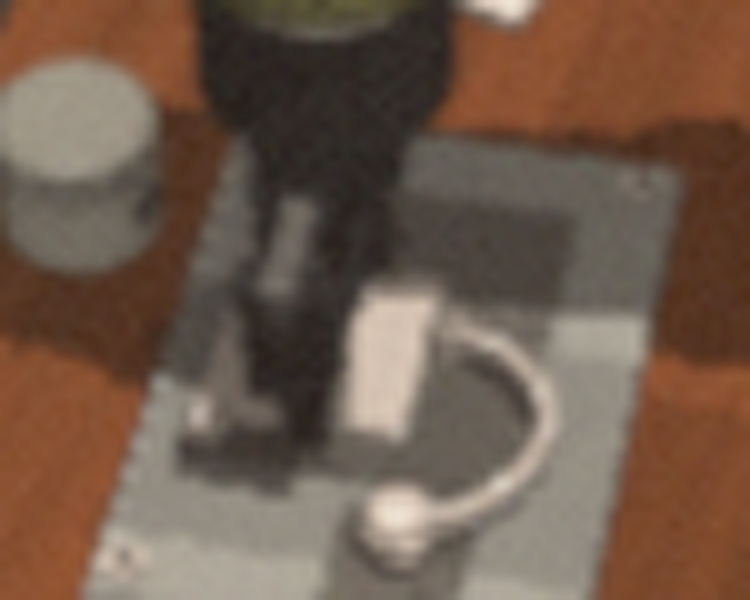

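The plate is flat at the fence, with the nose about a quarter along from its far end, so roughly 9 mm of sliding is left. The drag so far was friction.

Emit:
carry_out(
  motion=[
    [0.5,0,-0.001,0,0],
    [0.5,0.0001,-0.001,0,0],
    [0.5,0,0,0,0],
  ],
)

```text
time_s: 17.02
position: [0.5936, -0.0398, 0.015]
tool_rot: [-3.14, -0.001, 0.134]
contact_force: [0.8, 5.6, -1.9]
gripper_width: 0.0618
grasp_force: 56.3
```

Emit:
carry_out(
  motion=[
    [0.5,0.0001,-0.001,0,0],
    [0.5,0.0001,-0.001,0,0],
    [0.5,0,0,0,0],
  ],
)

```text
time_s: 17.4
position: [0.5939, -0.0418, 0.015]
tool_rot: [-3.14, -0.001, 0.134]
contact_force: [0.6, 5.5, -2.6]
gripper_width: 0.0624
grasp_force: 56.3
```

Emit:
carry_out(
  motion=[
    [0.5,0.0001,-0.001,0,0],
    [0.5,0.0001,-0.001,0,0],
    [0.5,0,0,0,0],
  ],
)

```text
time_s: 17.77
position: [0.5942, -0.0439, 0.015]
tool_rot: [-3.14, -0.001, 0.134]
contact_force: [1.1, 5.0, -2.0]
gripper_width: 0.062
grasp_force: 56.3
```

Emit:
carry_out(
  motion=[
    [0.5,0.0001,-0.0007,0,0],
    [0.5,0.0001,-0.0006,0,0],
    [0.5,0,0,0,0],
  ],
)

```text
time_s: 18.15
position: [0.5944, -0.045, 0.015]
tool_rot: [-3.14, -0.001, 0.134]
contact_force: [1.2, 5.4, -2.2]
gripper_width: 0.0622
grasp_force: 56.3
```

Emit:
carry_out(
  motion=[
    [0.5,0.0001,-0.0007,0,0],
    [0.5,0,0,0,0],
  ],
)

```text
time_s: 18.4
position: [0.5944, -0.0457, 0.015]
tool_rot: [-3.14, -0.001, 0.134]
contact_force: [1.9, 6.6, -2.7]
gripper_width: 0.062
grasp_force: 56.3
```

Emit:
carry_out(
  motion=[
    [0.5,0.0001,-0.0007,0,0],
    [0.5,0,0,0,0],
  ],
)

```text
time_s: 18.65
position: [0.5945, -0.0462, 0.015]
tool_rot: [-3.14, -0.001, 0.134]
contact_force: [1.9, 6.3, -2.6]
gripper_width: 0.062
grasp_force: 56.3
```

Emit:
carry_out(
  motion=[
    [0.5,0.0001,-0.0006,0,0],
    [0.5,0,0,0,0],
  ],
)

```text
time_s: 18.9
position: [0.5945, -0.0463, 0.015]
tool_rot: [-3.139, -0.001, 0.134]
contact_force: [0.8, 7.6, -2.7]
gripper_width: 0.062
grasp_force: 56.4
```

Emit:
carry_out(
  motion=[
    [0.5,0.0001,-0.0006,0,0],
    [0.5,0,0,0,0],
  ],
)

```text
time_s: 19.15
position: [0.5945, -0.0464, 0.015]
tool_rot: [-3.139, -0.001, 0.135]
contact_force: [0.1, 9.0, -0.5]
gripper_width: 0.0621
grasp_force: 56.4
```

Emit:
carry_out(
  motion=[
    [0.5,0.0001,-0.0006,0,0],
    [0.5,0,0,0,0],
  ],
)

```text
time_s: 19.4
position: [0.5945, -0.0464, 0.015]
tool_rot: [-3.138, -0.001, 0.135]
contact_force: [-1.2, 8.9, -1.0]
gripper_width: 0.0615
grasp_force: 56.4
```

Emit:
carry_out(
  motion=[
    [0.5,0.0001,-0.0006,0,0],
    [0.5,0,0,0,0],
  ],
)

```text
time_s: 19.65
position: [0.5945, -0.0465, 0.015]
tool_rot: [-3.138, -0.0, 0.136]
contact_force: [-0.6, 10.3, -0.7]
gripper_width: 0.062
grasp_force: 56.5
```

```bash
python3 - <<'E'
from h import *
print(ctrl.read_state()['position'],ctrl.read_state()['contact_force'])
im2,d2=grab('side')
cv2.imwrite('pics/b4.png',cv2.resize(im2[155:215,205:280],None,fx=10,fy=10,interpolation=cv2.INTER_CUBIC)[:,:,::-1])
E
```

```text
[ 0.59452974 -0.04652702  0.01497803] [-0.63916222 10.25774786 -0.72511455]
```

View pics/b4.png

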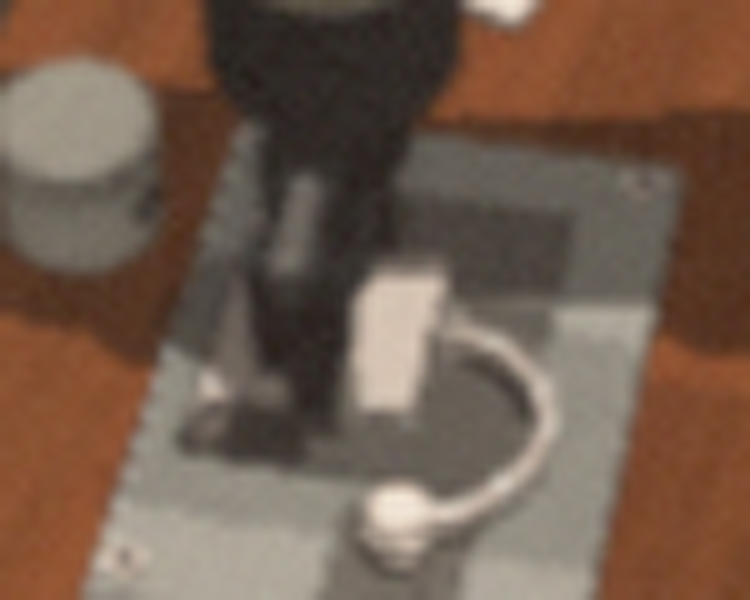

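Emit:
carry_out(
  motion=[
    [0.5,0,0.0008,-0.0003,0],
    [0.5,-0.0002,0.0008,-0.0003,0],
    [0.5,0,0,-0.0003,0],
    [0.5,0,0,0,0],
  ],
  newtons=20,
)

```text
time_s: 20.2
position: [0.5945, -0.0465, 0.0148]
tool_rot: [-3.14, -0.001, 0.134]
contact_force: [-2.4, 6.7, 4.1]
gripper_width: 0.0623
grasp_force: 57.1
```

Emit:
carry_out(
  motion=[
    [0.3,0,0,0,0],
    [0.27,0,0,0,0],
    [0.25,0,0,0,0],
    [0.23,0,0,0,0],
    [0.2,0,0,0,0],
    [0.15,0,0,0,0],
    [0.08,0,0,0,0],
    [0,0,0,0,0],
    [0,0,0,0,0],
  ],
)

```text
time_s: 21.32
position: [0.5944, -0.0488, 0.0144]
tool_rot: [3.141, -0.0, 0.133]
contact_force: [0.0, 0.1, -0.1]
gripper_width: 0.0854
grasp_force: 0.0
```

Emit:
carry_out(
  motion=[
    [0,0,0,0.005,0],
    [0,0,0,0.015,0],
    [0,0,0,0.03,0],
    [0,0,0,0.05,0],
    [0,0,-0.03,0.04,0],
    [0,-0.03,-0.05,0.02,0],
    [0,-0.03,-0.05,0,0],
    [0,-0.03,-0.05,0,0],
    [0,-0.02,-0.05,0,0],
    [0,0,0,0,0],
  ],
)

```text
time_s: 22.58
position: [0.4816, -0.2843, 0.1756]
tool_rot: [3.139, 0.0, 0.124]
contact_force: [0.1, 0.2, 0.8]
gripper_width: 0.0858
grasp_force: 0.0
```

```bash
python3 - <<'E'
from h import *
im,d=grab('top');im2,d2=grab('side')
a=np.hstack([cv2.resize(i,None,fx=5,fy=5,interpolation=cv2.INTER_CUBIC) for i in (im[150:230,225:305],im2[150:230,205:285])])
cv2.imwrite('pics/b5.png',a[:,:,::-1])
E
```

```text
(no output)
```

View pics/b5.png

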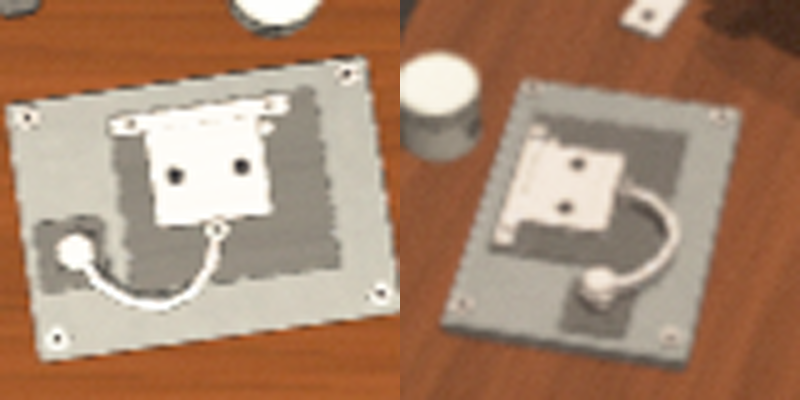

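```bash
python3 - <<'E'
from h import *
im,d=eyes.get_image('top')
c=lambda x,y:[225+(x+.5)/5-.5,150+(y+.5)/5-.5]
n=np.array([.5803,-.0483]);a=np.radians(7.61);R=np.array([[np.cos(a),-np.sin(a)],[np.sin(a),np.cos(a)]])
f=lambda p,z:((to_plane('top',[c(*p)],z)[0][:2]-n)@R*1000).round(1)
g=im.astype(float).min(2)
hs=[]
for x0,y0 in((260,185),(273,183)):
    w=np.clip(170-g[y0-3:y0+4,x0-3:x0+4],0,None); yy,xx=np.mgrid[-3:4,-3:4]
    hs.append([x0+(w*xx).sum()/w.sum(),y0+(w*yy).sum()/w.sum()])
P=(to_plane('top',hs,.026)[:,:2]-n)@R*1000; print('holes',P,P.mean(0),np.degrees(np.arctan2(*(P[0]-P[1]))))
for k,p,z in(('stop 35,-36',(267,127),.024),('f',(129,125),.023),('f',(272,104),.023),('nose -20,0',(217,229),.036),('pivot -21,80',(75,250),.04)): print(k,f(p,z))
E
```

```text
holes [[ 13.61546066  17.63272548]
 [ 13.9102656  -20.26987357]] [13.76286313 -1.31857405] -0.44563535458355413
stop 35,-36 [ 34.3 -38.2]
f [46.4 39.6]
f [ 47.1 -43. ]
nose -20,0 [-20.4  -1.3]
pivot -21,80 [-21.4  79.1]
```

```bash
python3 -c "
from h import *
print(ctrl.job_done())"
```

```text
the job is handed in; nothing more can be done
None
```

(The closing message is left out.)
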